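Set a damper's click adjuster

TASK

The damper clamped on the bench has a click-stop adjuster dial with a red wing across it. Using one fingertip (or the closed fingers as one) against the wing, without gripping it, turn the dial clockwise, seen from above, until it is at its stop, but do not force it there; then back it off anticlockwise exactly four clicks and take the hand away. Leave the parts and the spanner lying around it where they are.

Things in the scene. Friction and masses are not known exactly. Their poses are not given: they have to be found in the camera images.
- damper: Blue car damper clamped flat in a fixed service fixture (plate 120 x 345 mm). Origin on the bench exactly under the dial's vertical axis; z up; +y runs level along the damper from dial to rod. Top of the 60 x 64 mm valve block under the dial and of the tube: 87 mm. Clamps at y = 105 and 212 mm, up to 99 mm high. Rod end at y = 440 mm, near eye ends at y = -87 mm
- adjuster (a joint): Turn of the dial, rad; grows anticlockwise seen from above. 0 = first click position, at the clockwise stop. Nine click positions 30 degrees (0.5236) apart; hard stops 0.05 beyond the first and last. A spring ball draws the dial into the nearest position; each click needs up to 0.08 N m, most at its start. Starts at click 2 to 6. At 0 the pointer is 150 degrees anticlockwise of the damper's +x
- dial_top (a point): Point on the dial's axis at the top of its wing, 117 mm above the bench. The dial is a black disc 50 mm in diameter, set in a fixed dark collar 59 mm in diameter, both about 100 mm high, with an upright straight red wing (grip bar) across its middle: 49 mm long, 10 mm thick, rising 17 mm from the disc. The wing's ends are alike but for the white pointer line on one
- pointer (a point): Just past the top of the wing's pointer end (marked with a white line), 25 mm out from the dial's axis and 117 mm above the bench; turns with the dial
- bump_stop_c (a point): Centre of a loose yellow bump stop ring, 48 mm in diameter, 45 mm high, standing on the bench; to be left alone
- bush_c (a point): Centre of a loose steel bush, 40 mm in diameter, 40 mm high, standing on the bench; to be left alone
- grease_c (a point): Centre of a loose grease jar, 60 mm in diameter, 65 mm high, standing on the bench; to be left alone
- spanner: Loose steel spanner 190 mm long, lying flat on the bench; origin under its middle; to be left alone

How it is judged:
On the way, in this order (a step that is already met when the one before it is completed fails the run):
1. the dial has been turned clockwise to its stop (value of joint adjuster below 0.12 rad), for 0.1 s.
2. the dial rests four clicks back from its stop (value of joint adjuster between 1.954 and 2.234 rad), for 0.3 s.
At the end, for the whole second after the job is handed in: The dial rests at the fourth click back from the clockwise stop (within 8 degrees of that click position), at rest, after having been at the stop; the bump stop, bush, grease jar and spanner lie within 15 mm of where they began (all of step 2 and velocity of joint adjuster between -0.1 and 0.1 rad/s and distance of each of bump_stop_c, bush_c, grease_c, spanner from where it was at the start of the episode below 0.015 m); the robot touches nothing.
It fails at once if the wing is pinched (pressed on two opposite faces at once) ((contact force between the fingers and adjuster_c12 above 1 N and contact force between the fingers and adjuster_c13 above 1 N) or (contact force between the fingers and adjuster_c14 above 1 N and contact force between the fingers and adjuster_c15 above 1 N)).
It fails at once if the dial is forced: its wing is pushed with more than 45 N (contact force between the arm and adjuster_c12 above 45 N or contact force between the arm and adjuster_c13 above 45 N).
It fails at once if a bystander is shifted, lifted or carried by more than 15 mm (distance of any of bump_stop_c, bush_c, grease_c, spanner from where it was at the start of the episode above 0.015 m).
It also fails if it takes over 67 s, if anything falls off the work surface, if the arm or the gripper's body presses on something with over 40 N, if the wrist force passes 120 N, or if a joint passes its speed limit or range.

ROBOT

A 6-joint arm with a two-finger parallel gripper is mounted at the origin on the work surface. World frame = base frame: x ahead of the robot, y to its left, z up, the work surface at z = 0. Lengths are in m, angles in rad, forces in N, time in s.
With the tool pointing down it reaches from about 0.35 to 0.975 m from the base axis. Payload 4.9 kg.
Tool frame: the origin (TCP) lies between the finger pads; the fingertips stand 14 mm ahead of it and the grasp point (between the pads) lies 5 mm behind it (manip.tcp_to_tips is the distance from the TCP to the fingertips, in m); z points along the fingers, y is the line along which they close (so a half turn about z gives the same grasp; the last joint's range is limited). The gripper opens to 85 mm and grips with 20 to 120 N. Pads are 22 mm wide; open, the fingers measure 114 mm over their backs; the gripper's body (76 mm by 85 mm) begins 54 mm behind the grasp point. The pads swing forward as they close: fully open they stand 13 mm farther back than shut.
Start: joints at [1.132, 0.053, 1.613, -0, 1.476, -0.119], TCP at [0.196, 0.593, 0.245] pointing down, gripper open.
Joint ranges: [-3.01, 3.01], [-1.01, 2.22], [0.06, 2.58], [-1.02, 4.17], [0.09, 2.62], [-3.14, 3.14]. Speed limits (rad/s): [2.57, 2.57, 3.14, 3.14, 3.14, 3.14].

INTERFACE

Orientations are given as a unit quaternion [w, x, y, z].
In Python, from plant import manip gives the robot as it stands.
- The arm moves only by the tool servo_tool, never from a script. Its argument "moves" is a list that holds one entry, the list of rows, each a list of 7 numbers: the shift along the tool's x, y, z in mm, then the turn, a rotation vector about the tool's x, y, z in degrees, then the finger opening in mm, from 0 to 85.4. In form: [[[x, y, z, ax, ay, az, fingers], ...]]. A call has 1 to 12 rows; each row shifts and turns the commanded pose from where the row before left it, along the tool's axes as they then stand; what a row does not reach is not made up. A row lasts 1/8 s, in which the tool goes at most 62.5 mm and 10.7 degrees, less where a joint would pass 70% of its speed; a pose out of reach is approached as far as the arm can. A call with a gripper value outside its range is refused whole. The fingers move at their own pace and stop on an object; the grip force is fixed at half the most. Time passes only in rows, so rows that do not move let the fingers close. It gives the time, the measured TCP pose, the force, the opening and the grip force at its end, in the units of the state.
- manip.state(): the state, without advancing time (a new reading comes with each control period).
- manip.grab_frame(name): name is "scene" or "side" or "wrist"; returns a dict with "image" (400x640x3 uint8, blue, green, red), "mtx" (3x3 intrinsics, pixels), "eye" and "rotation" of the camera in the world. Camera axes: x right, y down, z forward; pixel columns grow to the right and rows downward; lengths in m; the calibration is good to about 2 mm. A picture is of the moment at which its call begins. There is no depth.
- manip.job_done(): hands the job in; it is judged then, once.
The state is a dict: "time": time; "joint_pos": joint angles; "joint_vel": joint speeds; "joint_efforts": joint torques, N m; "tool_pos": TCP position; "tool_rot": TCP orientation; "contact_force": force on the tool from outside, world axes, zero at the start; "ft_torque": the same for the moment, N m; "gripper_width": opening from 0.0 (shut) to 1.0 (fully open); "grasp_force": force on a finger pad.
Only numpy, scipy, OpenCV 4.12 (cv2) and the standard library are available. Lean on these libraries where they do the work, as an engineer would, in place of code of your own. Each camera call takes 0.05 s, during which the arm holds its last target. There are 200 camera calls.

## Working session

There is one attempt and no reset: what is moved stays moved. The work goes in short steps, Python scripts to look and compute and a tool call to move; the robot and the scene stay as the last step left them, time stands still between calls to the robot, and variables do not carry over. Pictures are saved under pics/ and viewed, at most 10 in all, crops included, and the job is handed in when it is done.

Besides the shell and the picture viewer there is one more tool, called as name(argument=value, ...) on one line, values as JSON. servo_tool: Moves the arm, as the interface text tells. Its arguments: {"type":"object","properties":{"moves":{"type":"array"}},"required":["moves"]}

```bash
mkdir -p pics
python3 - <<'E'
from plant import manip
import cv2,numpy as np,pickle
d={}
for n in("scene","side","wrist"):
    f=manip.grab_frame(n);d[n]=f
    print(n,f["mtx"].tolist(),np.round(f["eye"],3).tolist(),np.round(f["rotation"],3).tolist())
    cv2.imwrite(f"pics/{n}0.png",f["image"])
pickle.dump(d,open("f0.pkl","wb"))
s=manip.state();print(s, manip.tcp_to_tips)
E
```

```text
scene [[477.9295796182496, 0.0, 323.0890931624769], [0.0, 477.9295796182496, 193.84919390320553], [0.0, 0.0, 1.0]] [0.826, -0.422, 0.774] [-0.289, 0.921, 0.247, -0.08]
side [[516.0281209702468, 0.0, 314.835651341207], [0.0, 516.0281209702468, 202.011232534177], [0.0, 0.0, 1.0]] [0.154, -0.556, 0.647] [-0.41, 0.856, -0.278, 0.145]
wrist [[329.1418412302166, 0.0, 317.88794672094275], [0.0, 329.1418412302166, 196.5087713238325], [0.0, 0.0, 1.0]] [0.12, 0.619, 0.372] [0.13, 0.8, 0.578, 0.092]
{'time': 0.15, 'joint_pos': array([ 1.13200050e+00,  5.32255176e-02,  1.61397605e+00, -3.51891136e-06,
        1.47603565e+00, -1.18962920e-01]), 'joint_vel': array([ 0.00065945, -0.00265939, -0.00508756, -0.00019326,  0.00189791,
        0.00035754]), 'joint_efforts': array([ 7.91157090e-04, -3.94240451e+01, -3.70722234e+01, -8.24912081e-05,
        4.67469785e-03, -5.21245298e-06]), 'tool_pos': array([0.19628138, 0.59288151, 0.24433437]), 'tool_rot': array([-2.24672695e-04,  1.59235505e-01,  9.87240284e-01, -7.90994547e-04]), 'contact_force': array([-0.41788439, -0.32027112, -0.43305215]), 'ft_torque': array([-0.01307883,  0.03495319, -0.01315067]), 'grasp_force': 0.0, 'gripper_width': 0.9996604121840321} 0.014
```

View pics/scene0.png

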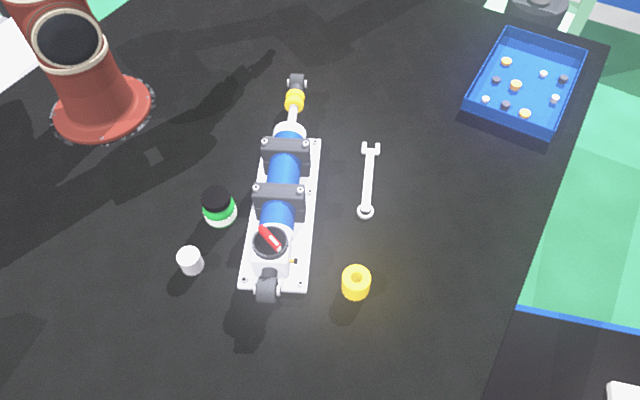

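View pics/wrist0.png

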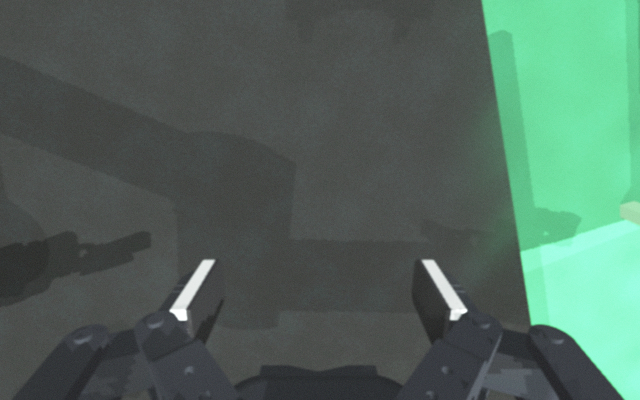

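The scene view shows the damper with its dial near (268,240) and the red wing running from about (261,227) to (280,250). The jar is at (219,207), the bush at (190,260), the bump stop at (356,283) and the spanner near (368,180). The wrist view shows only empty bench.

```bash
cat > h.py <<'E'
import numpy as np,cv2
from scipy.spatial.transform import Rotation as R
def ray(f,px):
    w,x,y,z=f["rotation"]
    r=R.from_quat([x,y,z,w]).as_matrix()
    return np.array(f["eye"]),r@np.linalg.inv(f["mtx"])@np.array([px[0],px[1],1.])
def onz(f,px,z):
    e,d=ray(f,px);return e+d*(z-e[2])/d[2]
def proj(f,p):
    w,x,y,z=f["rotation"]
    r=R.from_quat([x,y,z,w]).as_matrix()
    c=f["mtx"]@(r.T@(np.array(p)-f["eye"]));return c[:2]/c[2]
def red(f,c,rad):
    h=cv2.cvtColor(f["image"],cv2.COLOR_BGR2HSV)
    m=(((h[...,0]<8)|(h[...,0]>172))&(h[...,1]>130)&(h[...,2]>80)).astype(np.uint8)*255
    k=np.zeros_like(m);cv2.circle(k,(int(c[0]),int(c[1])),rad,255,-1);return m&k
E
python3 - <<'E'
import pickle;from h import *
d=pickle.load(open("f0.pkl","rb"))
f=d["scene"];P=onz(f,(269,238),.11);q=proj(d["side"],P);print(P,q)
out=[]
for n,c in(("scene",(269,238)),("side",q)):
    f=d[n];m=red(f,c,40);ys,xs=np.nonzero(m);print(n,len(xs),xs.mean(),ys.mean(),cv2.minAreaRect(np.c_[xs,ys].astype(np.float32)))
    x,y=int(c[0]),int(c[1]);out.append(cv2.resize(f["image"][max(0,y-45):y+45,max(0,x-45):x+45],(400,400),interpolation=cv2.INTER_CUBIC));print(max(0,x-45),max(0,y-45))
f=d["scene"]
print("clamp/rod: rod end",onz(f,(297,80),.06)," base corners",[onz(f,p,.01).round(3) for p in((239,289),(306,292),(322,139),(264,139))])
for n,p,z in(("grease",(219,200),.065),("bush",(190,253),.04),("bump",(356,275),.045),("sp",(370,150),0),("sp",(365,212),0)):print(n,onz(f,p,z).round(3))
cv2.imwrite("pics/c.png",np.hstack(out))
E
```

```text
[ 0.55907725 -0.1397724   0.11      ] [358.61430966 244.19102629]
scene 72 267.125 237.38888888888889 ((268.4136962890625, 236.17462158203125), (26.26333999633789, 8.024909019470215), 46.84761428833008)
224 193
side 383 354.78851174934726 245.45953002610966 ((356.4808044433594, 244.40386962890625), (13.532012939453125, 34.90867233276367), 78.69007110595703)
313 199
clamp/rod: rod end [0.37100822 0.24154502 0.06      ]  base corners [array([ 0.53 , -0.206,  0.01 ]), array([ 0.632, -0.154,  0.01 ]), array([0.482, 0.159, 0.01 ]), array([0.375, 0.098, 0.01 ])]
grease [ 0.42  -0.1    0.065]
bush [ 0.429 -0.203  0.04 ]
bump [ 0.698 -0.098  0.045]
sp [0.581 0.19  0.   ]
sp [0.643 0.047 0.   ]
```

View pics/c.png

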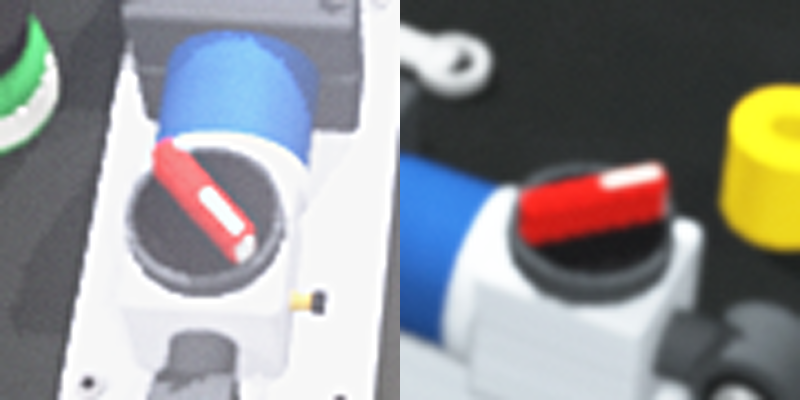

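The left crop (scene) shows the wing from (163,147) to its pointer end, with the white line, at about (245,247). The right crop (side) shows the wing top from (522,198) to its pointer end at (663,170).

Run:
```python
import pickle;from h import *
d=pickle.load(open("f0.pkl","rb"))
g=lambda p,o,ox:((p[0]-ox)/4.4444+o[0],p[1]/4.4444+o[1])
S=lambda p:onz(d["scene"],g(p,(224,193),0),.117);T=lambda p:onz(d["side"],g(p,(313,199),400),.117)
for a,b in((S((245,247)),S((168,147))),(T((660,172)),T((522,203)))):
    v=a-b;print(a,b,(a+b)/2,np.linalg.norm(v),np.degrees(np.arctan2(v[1],v[0])))
print("disc",onz(d["scene"],g((207,220),(224,193),0),.1),onz(d["side"],g((594,235),(313,199),400),.1))
y=np.array([.371,.2415])-np.array([.562,-.141]);print("damper y dir",np.degrees(np.arctan2(y[1],y[0])),np.linalg.norm(y))
```

```text
[ 0.58602947 -0.15054801  0.117     ] [ 0.53967701 -0.1302964   0.117     ] [ 0.56285324 -0.14042221  0.117     ] 0.05058338227794071 -23.600741146047888
[ 0.57928535 -0.14553656  0.117     ] [ 0.53080442 -0.13022345  0.117     ] [ 0.55504488 -0.13788001  0.117     ] 0.05084183930901449 -17.529156926598162
disc [ 0.56187067 -0.14115089  0.1       ] [ 0.55306265 -0.14336413  0.1       ]
damper y dir 116.53508476793114 0.4275362557725368
```

servo_tool(moves=[[[-48,-48,0,0,0,0,0],[-48,-48,0,0,0,0,0],[-48,-48,0,0,0,0,0],[-48,-48,0,0,0,0,0],[-48,-48,0,0,0,0,0],[-48,-48,0,0,0,0,0],[-48,-48,0,0,0,0,0],[-48,-48,0,0,0,0,0],[-48,-48,0,0,0,0,0],[-48,-48,0,0,0,0,0],[-48,-48,0,0,0,0,0],[0,0,0,0,0,0,0]]])

```text
time: 1.65
tool_pos: [0.5059, -0.0245, 0.2448]
tool_rot: [-0.0, 0.162, 0.987, -0.0]
contact_force: [-0.7, 1.0, -0.6]
gripper_width: 0.001
grasp_force: 0.0
```

Run:
```python
from plant import manip;from h import *;import pickle
s=manip.state();print(s["time"],s["tool_pos"],s["tool_rot"],s["contact_force"],s["gripper_width"])
f=manip.grab_frame("wrist");pickle.dump(f,open("w1.pkl","wb"));cv2.imwrite("pics/w1.png",f["image"])
print(proj(f,(.559,-.14,.117)),proj(f,s["tool_pos"]),proj(f,s["tool_pos"]-[0,0,.014]))
```

```text
1.65 [ 0.50591031 -0.02447298  0.24478011] [-4.95607752e-04  1.62083684e-01  9.86776858e-01 -2.58242467e-04] [-0.66492779  0.98545303 -0.59709985] 0.001162401891461662
[214.12023978 285.01780806] [316.17822519 279.05458356] [316.34917741 263.13980999]
```

View pics/w1.png

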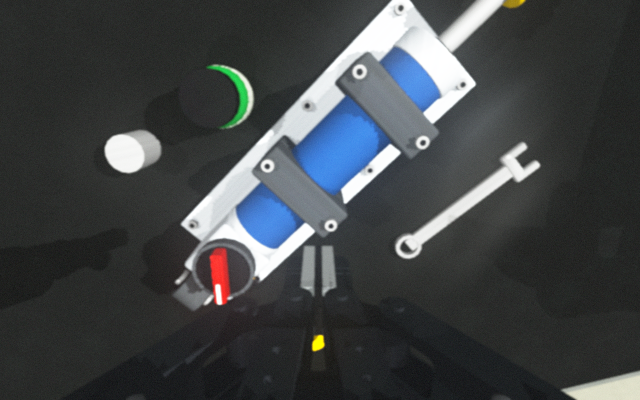

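The wrist view shows the dial near (222,268). The wing is nearly vertical in the image, with its pointer end at the bottom near (222,302). The closed fingertips are at (317,250), about 30 px (15 mm) across.

Run:
```python
from h import *;import pickle
f=pickle.load(open("w1.pkl","rb"))
c=f["image"][230:320,175:265];cv2.imwrite("pics/w1c.png",cv2.resize(c,(540,540),interpolation=cv2.INTER_CUBIC))
print(f["eye"])
```

```text
[0.4295112  0.00224499 0.37239641]
```

View pics/w1c.png

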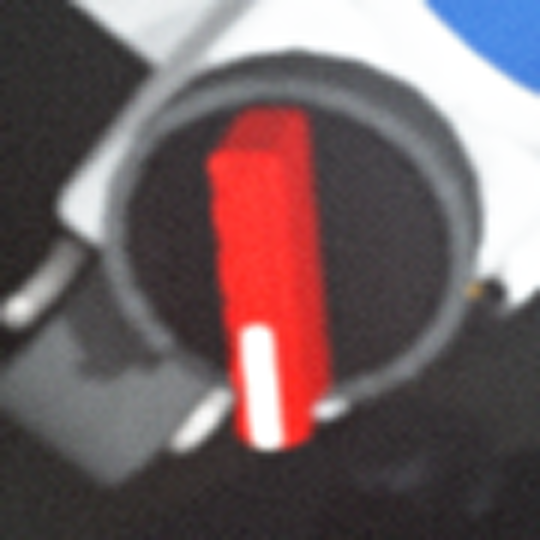

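The crop shows the wing's top face from (245,153) to its pointer end at (268,446), with the disc centred near (288,245).

Run:
```python
from h import *;import pickle
f=pickle.load(open("w1.pkl","rb"))
g=lambda p,z:onz(f,(175+p[0]/6,230+p[1]/6),z)
a=g((269,446),.117);b=g((245,154),.117);v=a-b
print(a,b,(a+b)/2,np.linalg.norm(v),np.degrees(np.arctan2(v[1],v[0])),g((288,245),.1))
```

```text
[ 0.57942658 -0.14350225  0.117     ] [ 0.532459   -0.12638864  0.117     ] [ 0.55594279 -0.13494544  0.117     ] 0.04998829412642749 -20.02025903612414 [ 0.55613609 -0.13514328  0.1       ]
```

servo_tool(moves=[[[-28,-27,0,0,0,0,0],[-28,-27,0,0,0,0,0],[-28,-28,0,0,0,0,0],[-29,-28,0,0,0,0,0],[0,0,35,0,0,0,0],[0,0,35,0,0,0,0],[0,0,0,0,0,0,0],[0,0,0,0,0,0,0]]])

```text
time: 2.7
tool_pos: [0.5784, -0.1602, 0.1767]
tool_rot: [0.001, 0.159, 0.987, -0.0]
contact_force: [-0.5, -0.6, 0.2]
gripper_width: 0.002
grasp_force: 0.0
```

Run:
```python
from plant import manip;from h import *;import pickle
s=manip.state();print(s["time"],s["tool_pos"],s["tool_rot"],s["contact_force"])
f=manip.grab_frame("wrist");pickle.dump((f,s),open("w2.pkl","wb"))
c=f["image"][120:340,170:490];cv2.imwrite("pics/w2.png",cv2.resize(c,(800,550),interpolation=cv2.INTER_CUBIC))
w,x,y,z=s["tool_rot"];r=R.from_quat([x,y,z,w]).as_matrix()
for q in((11,7,14),(11,-7,14),(11,0,-10),(0,0,14)):print(q,(proj(f,s["tool_pos"]+r@np.array(q)/1000)-[170,120])*2.5)
```

```text
2.7 [ 0.57838893 -0.1601545   0.17673776] [ 7.80990597e-04  1.58522859e-01  9.87354990e-01 -1.30279596e-04] [-0.54817028 -0.56041942  0.17433276]
(11, 7, 14) [402.64712125 306.45831467]
(11, -7, 14) [328.98717521 306.44119795]
(11, 0, -10) [365.10828309 372.63112955]
(0, 0, 14) [365.89495473 357.69442222]
```

View pics/w2.png

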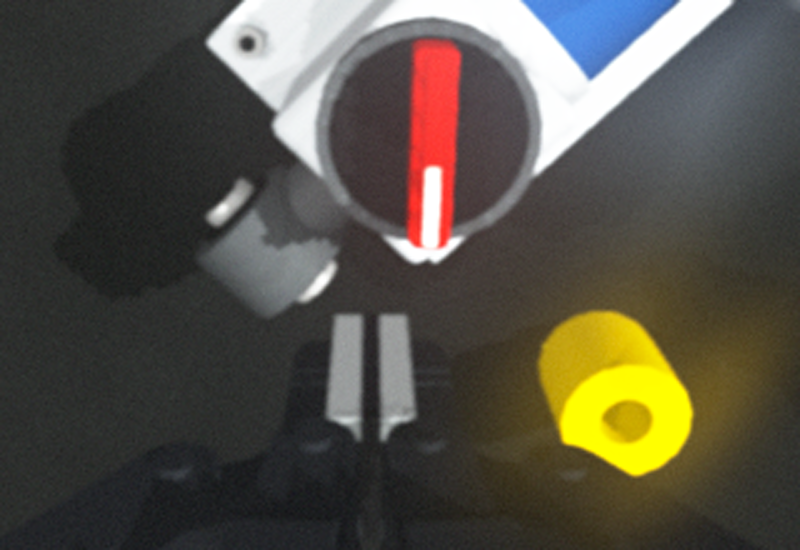

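The fingertips show at (334–412, 314). The wing top runs from (437,42) to its pointer end at (431,246), and the disc centre is near (432,128).

Run:
```python
from h import *;import pickle
f,s=pickle.load(open("w2.pkl","rb"))
g=lambda p,z:onz(f,(170+p[0]/2.5,120+p[1]/2.5),z)
w,x,y,z=s["tool_rot"];r=R.from_quat([x,y,z,w]).as_matrix()
a=g((431,246),.117);b=g((437,42),.117);v=a-b;m=(a+b)/2;d=g((430,129),.1)
print(m,np.linalg.norm(v),np.degrees(np.arctan2(v[1],v[0])),d, "tool yaw",np.degrees(np.arctan2(r[1,0],r[0,0])))
print("in tool",(r.T@(m-s["tool_pos"])*1000).round(1),(r.T@(d-s["tool_pos"])*1000).round(1))
p=g((222,43),.01);q=g((540,175),.01)
```

```text
[ 0.5553107  -0.13586561  0.117     ] 0.04972075821535132 -18.44886459992945 [ 0.55504753 -0.13551144  0.1       ] tool yaw 161.75765855624638
in tool [29.6 15.8 59.7] [30.  16.1 76.7]
```

servo_tool(moves=[[[24,-3,0,0,0,0,0],[23,-3,0,0,0,0,0],[0,0,0,0,0,0,0],[0,0,25,0,0,0,0],[0,0,20,0,0,0,0],[0,0,12,0,0,0,0],[0,0,0,0,0,0,0],[0,0,0,0,0,0,0]]])

```text
time: 3.75
tool_pos: [0.5319, -0.1521, 0.119]
tool_rot: [0.001, 0.159, 0.987, -0.0]
contact_force: [-0.8, -0.4, -0.1]
gripper_width: 0.001
grasp_force: 0.0
```

servo_tool(moves=[[[0,2,0,0,0,0,0],[0,2,0,0,0,0,0],[0,2,0,0,0,0,0],[0,0,0,0,0,0,0]]])

```text
time: 4.25
tool_pos: [0.5333, -0.146, 0.1184]
tool_rot: [0.0, 0.159, 0.987, -0.0]
contact_force: [-0.0, 0.3, -0.2]
gripper_width: 0.002
grasp_force: 0.0
```

servo_tool(moves=[[[0,1,0,0,0,0,0],[0,1,0,0,0,0,0],[0,0,0,0,0,0,0]]])

```text
time: 4.62
tool_pos: [0.5338, -0.1445, 0.1182]
tool_rot: [-0.0, 0.159, 0.987, -0.0]
contact_force: [-0.5, -1.3, -0.0]
gripper_width: 0.001
grasp_force: 0.7
```

servo_tool(moves=[[[1.1,1.6,0,0,0,5,0],[1.1,1.6,0,0,0,5,0],[1.1,1.6,0,0,0,5,0],[1.1,1.6,0,0,0,5,0],[0,0,0,0,0,0,0]]])

```text
time: 5.25
tool_pos: [0.5327, -0.1365, 0.1183]
tool_rot: [-0.0, 0.328, 0.945, 0.0]
contact_force: [0.5, 0.1, -0.1]
gripper_width: 0.003
grasp_force: 0.0
```

```bash
cat > st.py <<'E'
from plant import manip;from h import *
s=manip.state();w,x,y,z=s["tool_rot"];r=R.from_quat([x,y,z,w]).as_matrix()
print(s["time"],"yaw",np.degrees(np.arctan2(r[1,0],r[0,0])).round(1),"p",(r.T@(s["tool_pos"]-[.555,-.136,.117])*1000).round(1),"F tool",(r.T@s["contact_force"]).round(1),"q6",s["joint_pos"][5].round(2))
E
python3 - <<'E'
import st
f=st.manip.grab_frame("wrist");st.cv2.imwrite("pics/w3.png",st.cv2.resize(f["image"][170:370,200:440],(720,600)))
E
```

```text
5.25 yaw 141.7 p [ 17.2 -14.2  -1.3] F tool [-0.3  0.4  0.1] q6 -1.29
```

View pics/w3.png

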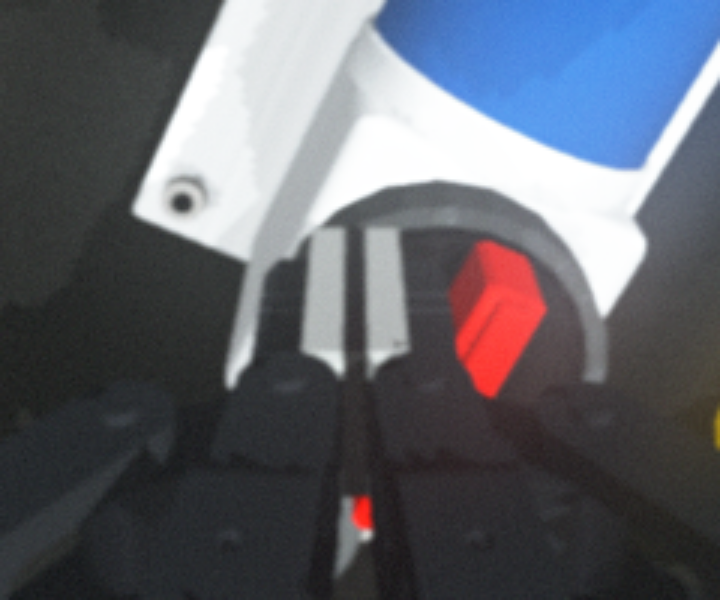

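The dial has clicked ahead of the fingers: the wing top, from (475,390) to (520,270), leads the tool by about 30°. The push works, so I'll carry on.

servo_tool(moves=[[[1.1,1.6,0,0,0,5,0],[1.1,1.6,0,0,0,5,0],[1.1,1.6,0,0,0,5,0],[1.1,1.6,0,0,0,5,0],[1.1,1.6,0,0,0,5,0],[1.1,1.6,0,0,0,5,0],[1.1,1.6,0,0,0,5,0],[1.1,1.6,0,0,0,5,0],[1.1,1.6,0,0,0,5,0],[1.1,1.6,0,0,0,5,0],[1.1,1.6,0,0,0,5,0],[1.1,1.6,0,0,0,5,0]]])

```text
time: 6.8
tool_pos: [0.5432, -0.1173, 0.1179]
tool_rot: [-0.001, 0.757, 0.653, -0.001]
contact_force: [-2.8, 1.3, 2.4]
gripper_width: 0.003
grasp_force: 1.8
```

```bash
python3 st.py
```

```text
6.8 yaw 81.6 p [ 16.8 -14.4  -0.9] F tool [ 0.9 -3.  -2.4] q6 -0.2
```

servo_tool(moves=[[[1.1,1.6,0,0,0,5,0],[1.1,1.6,0,0,0,5,0],[1.1,1.6,0,0,0,5,0],[1.1,1.6,0,0,0,5,0],[1.1,1.6,0,0,0,5,0],[1.1,1.6,0,0,0,5,0],[1.1,1.6,0,0,0,5,0],[1.1,1.6,0,0,0,5,0],[0,0,0,0,0,0,0]]])

```text
time: 7.92
tool_pos: [0.5592, -0.115, 0.1181]
tool_rot: [-0.0, 0.934, 0.357, -0.0]
contact_force: [-1.3, 1.1, 1.3]
gripper_width: -0.001
grasp_force: 0.5
```

Run:
```python
import st
f=st.manip.grab_frame("wrist");st.cv2.imwrite("pics/w4.png",st.cv2.resize(f["image"][170:370,200:440],(720,600)))
```

```text
7.925 yaw 41.8 p [ 17.1 -12.9  -1.1] F tool [-0.3 -1.7 -1.3] q6 0.51
```

View pics/w4.png

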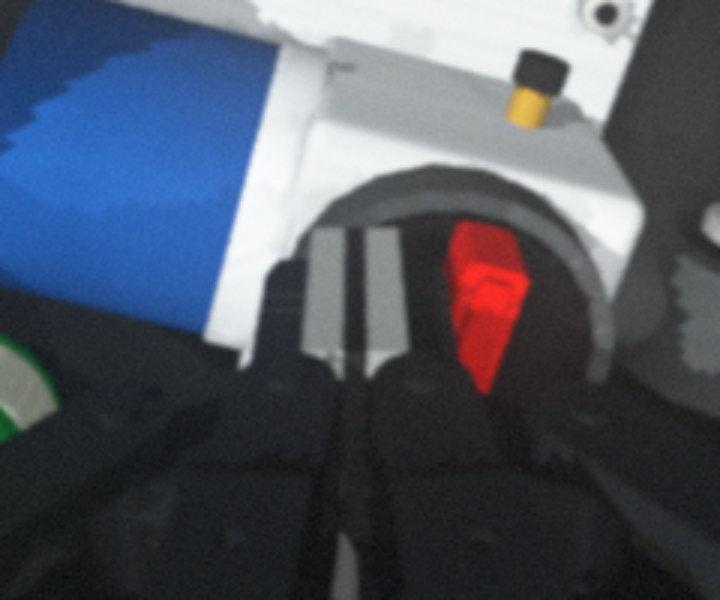

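The wing leads the tool by about 18° (top face from (480,390) to (500,275)), so it is about one click from the stop. I'll go slowly from here.

servo_tool(moves=[[[1.1,1.6,0,0,0,5,0],[1.1,1.6,0,0,0,5,0],[0.6,0.8,0,0,0,2.5,0],[0.6,0.8,0,0,0,2.5,0],[0,0,0,0,0,0,0]]])

```text
time: 8.6
tool_pos: [0.5646, -0.1164, 0.1181]
tool_rot: [-0.001, 0.973, 0.232, -0.0]
contact_force: [-0.7, 2.2, -0.1]
gripper_width: -0.002
grasp_force: 1.3
```

servo_tool(moves=[[[0.6,0.8,0,0,0,2.5,0],[0.6,0.8,0,0,0,2.5,0],[0,0,0,0,0,0,0]]])

```text
time: 8.98
tool_pos: [0.5668, -0.1185, 0.1184]
tool_rot: [0.0, 0.982, 0.189, 0.0]
contact_force: [0.4, 0.1, -0.3]
gripper_width: -0.001
grasp_force: 0.1
```

servo_tool(moves=[[[0.6,0.8,0,0,0,2.5,0],[0.6,0.8,0,0,0,2.5,0],[0,0,0,0,0,0,0]]])

```text
time: 9.35
tool_pos: [0.5682, -0.1192, 0.1183]
tool_rot: [-0.0, 0.989, 0.146, -0.0]
contact_force: [-0.1, 2.4, -0.2]
gripper_width: -0.001
grasp_force: 0.8
```

Run:
```python
import st
f=st.manip.grab_frame("wrist");st.cv2.imwrite("pics/w5.png",st.cv2.resize(f["image"][170:370,200:440],(720,600)))
```

```text
9.35 yaw 16.8 p [ 17.5 -12.3  -1.3] F tool [ 0.6 -2.3  0.2] q6 0.94
```

View pics/w5.png

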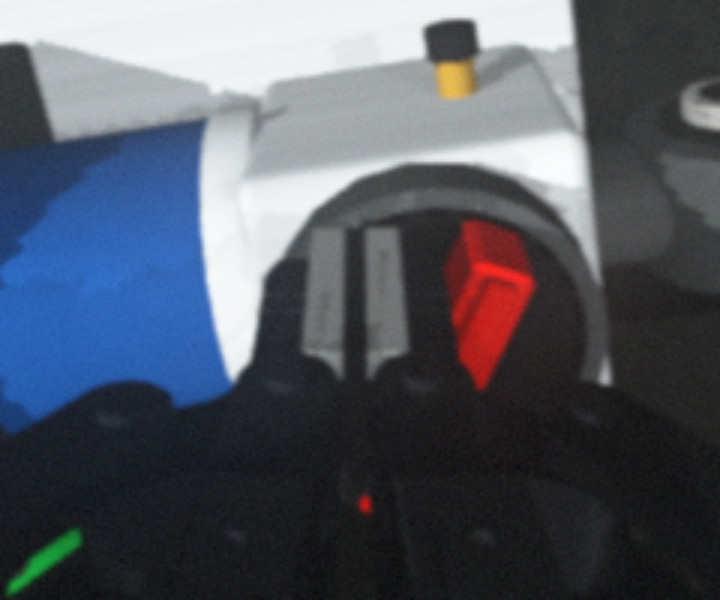

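Run:
```python
import st;from h import *
f=st.manip.grab_frame("wrist")
g=lambda p:onz(f,(200+p[0]/3,170+p[1]/3),.117)
for a,b in(((485,388),(533,285)),((458,335),(477,266)),((477,264),(534,279))):
    v=g(b)-g(a);print(g(a),g(b),np.degrees(np.arctan2(v[1],v[0])),np.linalg.norm(v))
```

```text
9.4 yaw 16.8 p [ 17.6 -12.3  -1.3] F tool [ 0.2 -1.2 -0.3] q6 0.94
[ 0.56321255 -0.14112913  0.117     ] [ 0.582215   -0.14201941  0.117     ] -2.6823671310076613 0.019023295547186243
[ 0.57092034 -0.13414292  0.117     ] [ 0.58281211 -0.1330605   0.117     ] 5.200888702862394 0.011940933988335308
[ 0.58312459 -0.13295257  0.117     ] [ 0.58320146 -0.14181557  0.117     ] -89.50305064698732 0.008863332013889303
```

The cast edges put the wing at about -1°, against an expected -3° at click 0. A small press confirms the stop.

servo_tool(moves=[[[0.3,0.5,0,0,0,1.5,0],[0.3,0.5,0,0,0,1.5,0],[0,0,0,0,0,0,0]]])

```text
time: 9.82
tool_pos: [0.5691, -0.1196, 0.1182]
tool_rot: [-0.0, 0.993, 0.119, -0.0]
contact_force: [-0.3, 3.2, 0.8]
gripper_width: 0.002
grasp_force: 1.9
```

servo_tool(moves=[[[0,0.5,0,0,0,0,0],[0,0.5,0,0,0,0,0],[0,0,0,0,0,0,0]]])

```text
time: 10.2
tool_pos: [0.5691, -0.12, 0.1181]
tool_rot: [-0.001, 0.993, 0.119, -0.0]
contact_force: [-2.0, 7.7, 1.8]
gripper_width: 0.005
grasp_force: 3.1
```

The force rose to 7.7 N with almost no motion, so the dial is at its stop. Next I back away, lift over the wing and come down on the other side.

servo_tool(moves=[[[0,-4,0,0,0,0,0],[0,-5,0,0,0,0,0],[0,0,-25,0,0,0,0],[0,0,-20,0,0,0,0],[0,0,0,0,0,8,0],[0,0,0,0,0,8,0],[0,0,0,0,0,0,0]]])

```text
time: 11.08
tool_pos: [0.5676, -0.1125, 0.164]
tool_rot: [0.0, 1.0, -0.02, 0.001]
contact_force: [0.1, 0.3, 0.1]
gripper_width: -0.008
grasp_force: 0.0
```

```bash
python3 st.py
```

```text
11.075 yaw -2.2 p [ 11.7 -23.9 -47. ] F tool [ 0.1 -0.3 -0.1] q6 1.29
```

servo_tool(moves=[[[3,22,0,0,0,0,0],[2.5,23,0,0,0,0,0],[0,0,0,0,0,0,0],[0,0,25,0,0,0,0],[0,0,20,0,0,0,0],[0,0,0,0,0,0,0],[0,-3,0,0,0,0,0],[0,0,0,0,0,0,0]]])

```text
time: 12.08
tool_pos: [0.5713, -0.1551, 0.1191]
tool_rot: [0.001, 1.0, -0.02, 0.0]
contact_force: [-0.3, -4.2, -0.6]
gripper_width: 0.002
grasp_force: 1.8
```

```bash
python3 st.py
```

```text
12.075 yaw -2.3 p [17.  18.4 -2.1] F tool [-0.2  4.2  0.6] q6 1.22
```

servo_tool(moves=[[[0,-1.5,0,0,0,0,0],[0,-1.5,0,0,0,0,0],[0,0,0,0,0,0,0]]])

```text
time: 12.45
tool_pos: [0.5718, -0.151, 0.1191]
tool_rot: [-0.0, 1.0, -0.02, 0.001]
contact_force: [0.9, -1.2, -0.0]
gripper_width: 0.006
grasp_force: 0.7
```

servo_tool(moves=[[[0,-1,0,0,0,0,0],[0,0,0,0,0,0,0]]])

```text
time: 12.7
tool_pos: [0.5717, -0.1507, 0.119]
tool_rot: [0.0, 1.0, -0.02, 0.001]
contact_force: [0.5, -1.7, 1.7]
gripper_width: -0.002
grasp_force: 1.7
```

servo_tool(moves=[[[0,-1,0,0,0,0,0],[0,0,0,0,0,0,0]]])

```text
time: 12.95
tool_pos: [0.5718, -0.1503, 0.119]
tool_rot: [0.001, 1.0, -0.02, 0.001]
contact_force: [1.8, -5.1, 2.3]
gripper_width: 0.003
grasp_force: 2.7
```

```bash
python3 st.py
```

```text
12.95 yaw -2.3 p [17.3 13.6 -2. ] F tool [ 2.   5.  -2.3] q6 1.23
```

servo_tool(moves=[[[1.15,-1.55,0,0,0,-5,0],[1.15,-1.55,0,0,0,-5,0],[1.15,-1.55,0,0,0,-5,0],[1.15,-1.55,0,0,0,-5,0],[1.15,-1.55,0,0,0,-5,0],[1.15,-1.55,0,0,0,-5,0],[1.15,-1.55,0,0,0,-5,0],[1.15,-1.55,0,0,0,-5,0],[1.15,-1.55,0,0,0,-5,0],[1.15,-1.55,0,0,0,-5,0],[1.15,-1.55,0,0,0,-5,0],[1.15,-1.55,0,0,0,-5,0]]])

```text
time: 14.45
tool_pos: [0.5762, -0.1274, 0.1182]
tool_rot: [0.0, 0.875, 0.484, 0.001]
contact_force: [4.1, -1.3, -0.7]
gripper_width: -0.0
grasp_force: 1.8
```

```bash
python3 st.py
```

```text
14.45 yaw 57.8 p [18.5 13.3 -1.2] F tool [1.1 4.2 0.8] q6 0.22
```

servo_tool(moves=[[[1.15,-1.55,0,0,0,-5,0],[1.15,-1.55,0,0,0,-5,0],[1.15,-1.55,0,0,0,-5,0],[1.15,-1.55,0,0,0,-5,0],[0,0,0,0,0,0,0]]])

```text
time: 15.08
tool_pos: [0.5713, -0.1201, 0.1176]
tool_rot: [-0.001, 0.779, 0.627, -0.0]
contact_force: [-0.2, -0.4, 0.1]
gripper_width: 0.001
grasp_force: 0.0
```

Run:
```python
import st;from h import *
from plant import manip
f=manip.grab_frame("wrist");m=red(f,(270,260),60)
cs=max(cv2.findContours(m,0,2)[0],key=cv2.contourArea)
print(cv2.contourArea(cs),cv2.approxPolyDP(cs,2.5,True)[:,0].tolist())
```

```text
15.075 yaw 77.6 p [19.  12.5 -0.6] F tool [-0.4 -0.2 -0.1] q6 -0.12
963.5 [[271, 255], [260, 264], [254, 282], [275, 301], [284, 288], [286, 268]]
```

Run:
```python
import st
f=st.manip.grab_frame("wrist");st.cv2.imwrite("pics/w6.png",st.cv2.resize(f["image"][210:330,220:360],(700,600),interpolation=2))
```

```text
15.125 yaw 77.6 p [18.8 12.5 -0.6] F tool [0.2 0.1 0.1] q6 -0.12
```

View pics/w6.png

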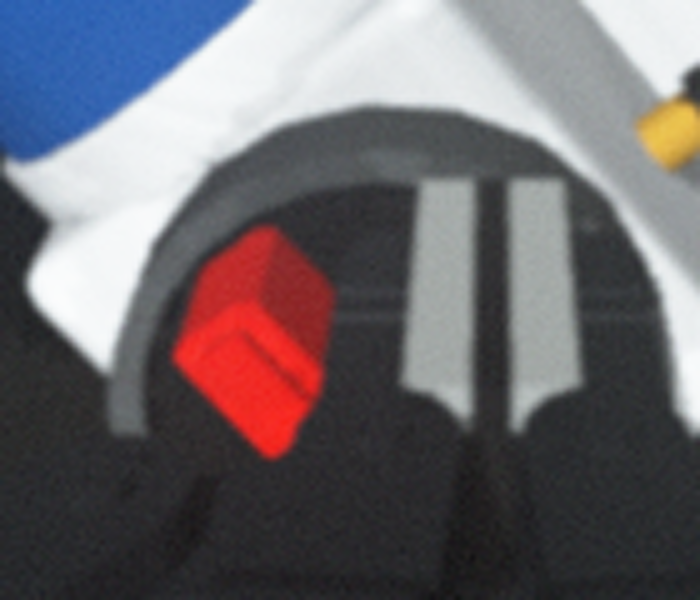

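The wing leads the tool well: its top face has the short end from (175,352) to (243,300) and sides from (175,352) to (272,460) and from (243,300) to (325,378).

Run:
```python
import st;from h import *
f=st.manip.grab_frame("wrist")
g=lambda p:onz(f,(220+p[0]/5,210+p[1]/5),.117)
for a,b,o in(((272,460),(175,352),0),((325,378),(243,300),0),((243,300),(175,352),-90)):
    v=g(b)-g(a);print(g(b),np.degrees(np.arctan2(v[1],v[0]))+o,np.linalg.norm(v))
```

```text
15.175 yaw 77.6 p [18.7 12.7 -0.6] F tool [0.6 0.3 0.1] q6 -0.12
[ 0.54386795 -0.11482378  0.117     ] 113.41938886448136 0.014077366631217154
[ 0.55122085 -0.11098622  0.117     ] 118.90530690393656 0.010648697916458588
[ 0.54386795 -0.11482378  0.117     ] -242.43945426394976 0.008294092243200418
```

The wing is at about 117°, which is click 4. I'll withdraw the hand and check from a clear hover.

servo_tool(moves=[[[0,4,0,0,0,0,0],[0,4,0,0,0,0,0],[0,0,-30,0,0,0,0],[0,0,-30,0,0,0,0],[-25,0,-20,0,0,0,0],[-25,-10,0,0,0,0,0],[0,0,0,0,0,0,0],[0,0,0,0,0,0,0]]])

```text
time: 16.23
tool_pos: [0.5595, -0.1691, 0.198]
tool_rot: [-0.0, 0.779, 0.627, 0.0]
contact_force: [0.5, 0.6, 0.5]
gripper_width: 0.003
grasp_force: 0.0
```

Run:
```python
import st,pickle;from h import *
from plant import manip
f=manip.grab_frame("wrist");q=proj(f,(.555,-.136,.117));m=red(f,q,60)
h=cv2.cvtColor(f["image"],cv2.COLOR_BGR2HSV);k=np.zeros_like(m);cv2.circle(k,tuple(int(v) for v in q),45,255,-1)
def wing(f,m):
    cs=max(cv2.findContours(m,0,2)[0],key=cv2.contourArea)
    (c,s,a)=cv2.minAreaRect(cs);b=cv2.boxPoints((c,s,a));e=[(b[0]+b[1])/2,(b[1]+b[2])/2,(b[2]+b[3])/2,(b[3]+b[0])/2]
    p,q=(e[0],e[2]) if np.linalg.norm(e[0]-e[2])>np.linalg.norm(e[1]-e[3]) else (e[1],e[3])
    u,v=onz(f,p,.113),onz(f,q,.113);d=v-u
    print((u+v)/2,np.linalg.norm(d),np.degrees(np.arctan2(d[1],d[0]))%180,s)
wing(f,m)
f2,_=pickle.load(open("w2.pkl","rb"));wing(f2,red(f2,proj(f2,(.555,-.136,.117)),60))
d=pickle.load(open("f0.pkl","rb"));n=manip.grab_frame("scene");o=d["scene"]["image"]
for nm,p in(("grease",(219,207)),("bush",(190,260)),("bump",(356,283)),("sp",(368,180))):
    x,y=p;print(nm,cv2.absdiff(o,n["image"])[y-20:y+20,x-15:x+15].mean().round(1))
```

```text
16.225 yaw 77.7 p [-31.3  11.4 -81. ] F tool [ 0.7  0.4 -0.5] q6 -0.21
[ 0.55762776 -0.1363339   0.113     ] 0.05154966547768709 116.39066544277117 (77.46231842041016, 19.589643478393555)
[ 0.55592557 -0.13636483  0.113     ] 0.051220134012972235 160.52961164522233 (19.603473663330078, 82.47193145751953)
grease 7.1
bush 2.7
bump 2.5
sp 2.3
```

```bash
python3 -c "
from plant import manip
print(manip.job_done())"
```

```text
the job is handed in; nothing more can be done
None
```

I turned the dial clockwise to its stop (peak reading about 8 N), backed it off four clicks, took the hand clear, and handed the job in; no verdict came back. The last wrist image put the wing at 116°, against about 117° for the fourth click; the scene picture showed no clear shift of the loose parts or spanner.

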